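# Rock the angle gauge on the rounded stud to its mark and hold it

### The job

Check the pendulum angle gauge: pick it up by its grip, stand it level and centred across the block with the round-topped stud (not the flat-topped one), then rock it sideways on the stud until the swinging pointer settles on the arrow mark at the rim of the dial. Finish holding it there in the gripper, its base still resting on the stud, so that the reading can be taken; leave the other things on the bench where they are.

Things in the scene. Friction and masses are not known exactly. Their poses are not given: they have to be found in the camera images.
- gauge: Loose pendulum angle gauge, about 0.3 kg, 142 mm high, upright on the bench: flat steel base bar 100 (y) x 32 (x) x 12 mm; round grey housing 92 mm across, 24 mm thick (x), axis 56 mm above the underside, white dial on its -x face with ticks every 10 degrees round the lower edge; black grip on top. Origin: centre of the underside; z up, y along the base bar, x from dial face to back.
- gauge_grip (a point): Centre of the gauge's black grip, 122 mm above the underside of the gauge and on its middle axis; axes as the gauge's. The grip is 22 mm through (x), 30 mm wide (y), and runs from 102 (housing top) to 142 mm above the underside; take it from above across the 22 mm.
- gauge_foot (a point): Centre of the gauge's flat underside (the origin of the gauge, same axes).
- pointer (a joint): Swinging pointer (black needle with round bob) hung at the dial's centre; swings at a few hertz, settles in about 2 s. Angle about the gauge's +x, rad: 0 points to the middle of the base, positive is tip to the gauge's +y side. It hangs plumb: rolling the gauge by an angle about its +x makes it read minus that angle.
- index (a joint): Arrow mark at the dial's lower rim (black, 11 mm wide, point inward, overlapping the rim), set stiffly at 0.22 to 0.42 rad; zero and sign as the pointer: on the +y side (left as the robot sees the dial). Cannot be moved by hand. The pointer is on it when both angles agree: gauge rolled by minus this angle about its +x, which lowers the +y end of the base and raises the -y end.
- pointer_tip (a point): Tip of the pointer, 38 mm from the dial's centre.
- index_mark (a point): Point of the arrow mark, 38 mm from the dial's centre.
- stud_block: The block with the rounded stud, fixed to the bench: grey foot 70 mm (x) x 84 mm (y) x 28 mm high, on it an aluminium rib 60 mm long (x) and 20 mm wide (y) whose top is a half-round of 10 mm radius, axis along x 50 mm above the bench, crest at 60 mm. Origin at the centre of the underside.
- stud_top (a point): Middle of the crest of the rounded stud, 60 mm above the bench; x runs along the rib, z up. The gauge's base bar goes across the rib, so that the x axes of the two are parallel.
- flat_block: The other block, fixed to the bench, not to be used: the same grey foot with an aluminium flat-topped block 60 x 52 mm, top 60 mm above the bench. Origin at the centre of the underside.
- forceps: Steel forceps 132 x 14 x 9 mm, lying on the bench between the blocks; leave alone.
- vial_2: Small capped glass vial, 19 mm across, 54 mm high; leave alone.
- battery_cell: Battery cell standing upright, 15 mm across, 50 mm high; leave alone.
- scissors: Scissors 87 x 199 x 9 mm, lying near the bench's front edge; leave alone.
Mind the look-alikes: they are no part of the job. What is shaped like the stud_block but turquoise is not meant.

How it is judged:
On the way, in this order (a step that is already met when the one before it is completed fails the run):
1. the gauge stands level (within 5 degrees) and centred across the rounded stud, touching it (contact force between gauge and stud_block above 0.3 N and horizontal distance between gauge_foot and stud_top below 0.025 m and angle between the x axis of gauge_foot and the x axis of stud_top, either way round below 0.3 rad and angle between gauge_foot's own z axis and vertical below 0.09 rad), for 0.2 s.
2. rocked on the stud until the pointer rests on the mark (contact force between gauge and stud_block above 0.3 N and horizontal distance between gauge_foot and stud_top below 0.025 m and angle between the x axis of gauge_foot and the x axis of stud_top, either way round below 0.3 rad and distance between pointer_tip and index_mark below 0.003 m and velocity of joint pointer between -0.3 and 0.3 rad/s), for 0.5 s.
At the end, for the whole second after the job is handed in: Gripper holds the gauge (over 1 N); it rests on the rounded stud (over 0.3 N), foot centre within 25 mm of the crest middle in plan and above 40 mm, across the rib within 0.3 rad, dial upright within 0.12 rad; pointer tip within 3 mm of the mark, slower than 0.3 rad/s (all of step 2 and contact force between the fingers and gauge above 1 N and height (world z) of gauge_foot above 0.04 m and angle between gauge_foot's own x axis and vertical between 1.45 and 1.69 rad); the arm keeps its last pose, push and grip.
It fails at once if a bystander is pushed more than 30 mm away (distance of any of forceps, vial_2, battery_cell, scissors from where it was at the start of the episode above 0.03 m).
It fails at once if the gauge is tipped over (more than 0.9 rad) (angle between gauge_foot's own z axis and vertical above 0.9 rad).
It also fails if it takes over 64 s, if anything falls off the work surface, if the arm or the gripper's body presses on something with over 40 N, if the wrist force passes 120 N, or if a joint passes its speed limit or range.

### The arm

A 6-joint arm with a two-finger parallel gripper is mounted at the origin on a cart in front of the work surface, level with it; the furniture and walls round the work are solid. World frame = base frame: x ahead of the robot, y to its left, z up, the work surface at z = 0. Lengths are in m, angles in rad, forces in N, time in s.
With the tool pointing down it reaches from about 0.375 to 0.9 m from the base axis. Payload 3.1 kg.
Tool frame: the origin (TCP) lies at the centre of the arm's flange, where the gripper is bolted on; the fingertips stand 182 mm ahead of it and the grasp point (between the pads) lies 164 mm ahead of it; z points along the fingers, y is the line along which they close (so a half turn about z gives the same grasp; the last joint's range is limited). The gripper opens to 87 mm and grips with 3 to 60 N. Pads are 19 mm wide; open, the fingers measure 117 mm over their backs; the gripper's body (75 mm by 190 mm) begins 51 mm behind the grasp point.
Start: joints at [-1.464, 0.527, 1.433, -0, 1.181, -0.178], TCP at [0.176, -0.6, 0.405] pointing down, gripper open.
Joint ranges: [-3.08, 3.08], [-0.75, 2.2], [0.22, 2.44], [-1.43, 4.57], [0, 2.65], [-2.85, 2.85]. Speed limits (rad/s): [2.79, 2.79, 3.14, 3.14, 3.14, 3.14].

### API

Orientations are given as a unit quaternion [x, y, z, w].
In Python, from rig import * gives the robot as it stands.
- The arm moves only by the tool move_arm, never from a script. Its argument "commands" is a list that holds one entry, the list of rows, each a list of 6 numbers: the shift along the tool's x, y, z in units of 40 mm (1.0 is 40 mm), then the turn, a rotation vector about the tool's x, y, z in rad. A call has 1 to 12 rows; each row is the pose to reach, as a shift and turn from the pose commanded when the call began, along the tool's axes at that moment; what a row does not reach only later rows make up. A row lasts 1/8 s, in which the tool goes at most 62.5 mm and 10.7 degrees, less where a joint would pass 70% of its speed; a pose out of reach is approached as far as the arm can. A call with a gripper value outside its range is refused whole. "claw" is the closure, from -1 (fully open) to 1 (shut), so that 0 is half open, set as the call begins (left out, the last holds). The fingers move at their own pace and stop on an object; "squeeze" is the grip in N (left out, the last holds). Time passes only in rows, so rows that repeat a pose let the fingers close. It gives the time, the measured TCP pose, the force, the opening and the grip force at its end, in the units of the state.
- get_obs(): the state, without advancing time (a new reading comes with each control period).
- camera(name): name is "side" or "top" or "wrist"; returns a dict with "pixels" (420x560x3 uint8, blue, green, red), "range_z" (420x560 float32, m along the optical axis (not along the pixel's ray), 0 where there is no reading), "camera_matrix" (3x3 intrinsics, pixels), "extrinsics" (4x4, takes a point from world to camera coordinates). Camera axes: x right, y up, looking along -z (the intrinsics and any distortion apply to the point x, -y, -z); pixel columns grow to the right and rows downward; lengths in m; the calibration is good to about 2 mm. A picture is of the moment at which its call begins.
- hand_in(): hands the job in; it is judged then, once.
The state is a dict: "time": time; "q": joint angles; "joint_velocities": joint speeds; "joint_torque": joint torques, N m; "position": TCP position; "tool_rot": TCP orientation; "ft_force": force on the tool from outside, world axes, zero at the start; "moment": the same for the moment, N m; "grip_width": finger opening in m; "grip_force": force on a finger pad.
Only numpy, scipy, OpenCV 4.12 (cv2) and the standard library are available. Lean on these libraries where they do the work, as an engineer would, in place of code of your own. Each camera call takes 0.05 s, during which the arm holds its last target. There are 200 camera calls.

## Working session

There is one attempt and no reset: what is moved stays moved. The work goes in short steps, Python scripts to look and compute and a tool call to move; the robot and the scene stay as the last step left them, time stands still between calls to the robot, and variables do not carry over. Pictures are saved under pics/ and viewed, at most 10 in all, crops included, and the job is handed in when it is done.

Besides the shell and the picture viewer there is one more tool, called after "Emit:" by a JSON object that holds its "fn" and its "kwargs", one argument or row to a line. move_arm: Moves the arm, as the interface text tells. Its arguments: {"type":"object","properties":{"commands":{"type":"array","items":{"type":"array","items":{"type":"array","items":{"type":"number"}}}},"claw":{"type":"number"},"squeeze":{"type":"number"}},"required":["commands"]}

```bash
ls; mkdir -p pics
cat > h.py <<'E'
from rig import *
import numpy as np, cv2
def ray(c,u,v):
    K=np.array(c["camera_matrix"]);E=np.array(c["extrinsics"])
    d=np.linalg.inv(K)@np.array([u,v,1.]);d=np.array([d[0],-d[1],-d[2]])
    R=E[:3,:3];return -R.T@E[:3,3],R.T@d
def plane(c,u,v,z):
    o,d=ray(c,u,v);return o+d*(z-o[2])/d[2]
def pt(c,u,v):
    o,d=ray(c,u,v);return o+d*float(c["range_z"][int(v),int(u)])
def cloud(c):
    K=np.array(c["camera_matrix"]);E=np.array(c["extrinsics"]);r=c["range_z"]
    v,u=np.mgrid[:r.shape[0],:r.shape[1]]
    p=np.stack([(u-K[0,2])/K[0,0]*r,-(v-K[1,2])/K[1,1]*r,-r],-1)
    return (p-E[:3,3])@E[:3,:3]
E
python3 - <<'E'
from h import *
for n in ["top","side"]:
    c=camera(n);cv2.imwrite(f"pics/{n}0.png",c["pixels"]);print(n,ray(c,280,210),c["camera_matrix"])
print(get_obs())
E
```

```text
pics
top (array([ 0.36455611, -0.17192377,  0.97991241]), array([ 0.11706008,  0.00493053, -0.9931259 ])) [[407.75440968   0.         280.34101787]
 [  0.         407.75440968 207.93206654]
 [  0.           0.           1.        ]]
side (array([ 0.29174536, -0.96532788,  0.69758722]), array([ 0.19554366,  0.77595321, -0.5997796 ])) [[442.84746454   0.         277.16913202]
 [  0.         442.84746454 207.36429348]
 [  0.           0.           1.        ]]
{'time': 0.1, 'q': array([-1.46447120e+00,  5.28372674e-01,  1.43375301e+00, -4.49027071e-05,
        1.18139990e+00, -1.78492373e-01]), 'joint_velocities': array([ 1.12540162e-03, -2.04897527e-03, -2.71370947e-03,  2.13018522e-03,
       -7.43630926e-04, -6.31785885e-05]), 'joint_torque': array([-2.45131732e-04, -4.40986204e+01, -1.77150285e+01,  6.35560253e-02,
        5.33635891e-02, -4.82845678e-05]), 'position': array([ 0.17560923, -0.59950723,  0.4038762 ]), 'tool_rot': array([ 9.89875324e-01,  1.41936281e-01,  1.41170746e-05, -9.66582977e-04]), 'ft_force': array([ 0.86079683, -0.47654805,  0.29053075]), 'moment': array([-0.0024444 ,  0.05075482, -0.03505694]), 'grip_force': 0.0, 'grip_width': 0.08702059143619582}
```

View pics/top0.png

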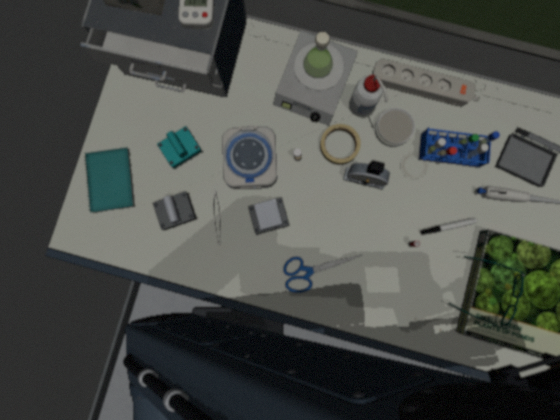

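View pics/side0.png

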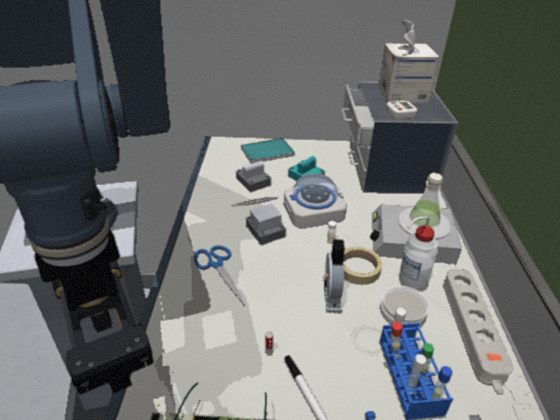

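The candidates are the gauge at top (370,173), which is the only one, and three blocks. The grey block with a half-round rib at (175,210) fits the description. The turquoise look-alike is at (180,147), and the flat-topped block is at (268,215). Next I'll measure these with depth and make one close crop.

```bash
cat > meas.py <<'E'
from h import *
def rect(P):
    (c,s,a)=cv2.minAreaRect((P[:,:2]*1000).astype(np.float32)); return np.round(c,1),np.round(s,1),round(a,1)
if __name__=="__main__":
    c=camera("top");W=cloud(c);s=camera("side");S=cloud(s)
    print("bench z",W[250,200],S[200,230])
    for nm,C,cc in (("top",W,c),("side",S,s)):
        g=pt(c,372,172);k=pt(c,172,208);f=pt(c,268,215)
        ok=cc["range_z"]>0
        for n,o,r,zs in (("gauge",g,.09,[(.005,.02),(.108,.15),(.13,.15)]),("stud",k,.06,[(.02,.034),(.04,.07),(.054,.07)]),("flat",f,.06,[(.05,.07)])):
            d=np.hypot(C[...,0]-o[0],C[...,1]-o[1])<r
            for a,b in zs:
                P=C[ok&d&(C[...,2]>a)&(C[...,2]<b)]
                if len(P)>8: print(nm,n,a,len(P),rect(P),P.mean(0).round(4),P[:,2].max().round(4))
    t=cv2.resize(c["pixels"][120:260,140:420],None,fx=2.8,fy=2.8,interpolation=cv2.INTER_CUBIC)
    cv2.imwrite("pics/crop1.png",cv2.convertScaleAbs(t,alpha=1.6))
E
python3 meas.py
```

```text
bench z [0.38224673 0.02327048 0.00150578] [ 0.39743387  0.01071553 -0.00205897]
top gauge 0.005 174 (array([ 569.6, -356.7]), array([122.9,  80.8]), 33.1) [ 0.565  -0.3474  0.0119] 0.02
top gauge 0.108 204 (array([ 559.2, -371. ]), array([30.5, 21.8]), 74.6) [ 0.5573 -0.3689  0.1348] 0.1448
top gauge 0.13 157 (array([ 559.3, -371.1]), array([30.3, 21.6]), 74.6) [ 0.5586 -0.37    0.1398] 0.1448
top stud 0.02 794 (array([475.8,  84.7]), array([70.7, 85.6]), 19.3) [0.475  0.0817 0.0276] 0.0335
top stud 0.04 264 (array([476.1,  84.7]), array([60.4, 21.2]), 20.4) [0.4753 0.0819 0.0557] 0.0628
top stud 0.054 199 (array([476.2,  84.3]), array([60.3, 18.7]), 20.5) [0.4757 0.0836 0.0581] 0.0628
top flat 0.05 599 (array([ 465.4, -139.7]), array([59.9, 51.8]), 15.8) [ 0.4651 -0.1399  0.0593] 0.0638
side gauge 0.005 373 (array([ 587.6, -379.5]), array([102. ,  92.8]), 76.9) [ 0.5715 -0.3843  0.0122] 0.0199
side gauge 0.108 282 (array([ 558.3, -373.4]), array([32.2, 22.3]), 75.4) [ 0.5556 -0.3793  0.1314] 0.1443
side gauge 0.13 168 (array([ 558.3, -373.4]), array([32.2, 22.3]), 75.4) [ 0.5568 -0.3766  0.1397] 0.1443
side stud 0.02 310 (array([475.6,  80.9]), array([73.8, 85. ]), 20.4) [0.4733 0.0639 0.027 ] 0.0338
side stud 0.04 186 (array([473.9,  79.2]), array([60.8, 25.8]), 8.8) [0.4733 0.0768 0.0519] 0.0632
side stud 0.054 86 (array([474. ,  81.6]), array([59.6, 19.3]), 19.3) [0.4746 0.0795 0.0577] 0.0632
side flat 0.05 419 (array([ 463.7, -142.3]), array([61.2, 55.3]), 14.2) [ 0.4626 -0.146   0.0588] 0.0631
```

View pics/crop1.png

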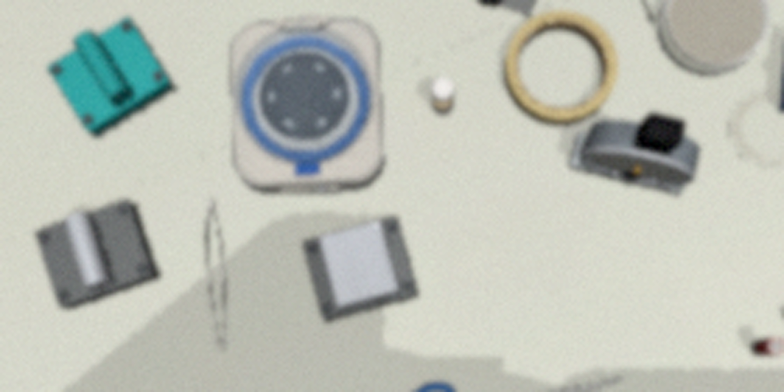

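The crop confirms it: grey rounded stud at crop (87,250), flat block at (360,262), turquoise look-alike at (105,75), gauge grip at (660,132). In numbers, the stud crest is at (0.4755, 0.084) with yaw 20.4°. The gauge grip is at (0.559, -0.372) with yaw about -15°. The sizes match the description.

```bash
cat > go.py <<'E'
import sys
from h import *
from scipy.spatial.transform import Rotation as R
def down(yaw_y,roll=0):  # tool y at yaw, z down; roll about horizontal axis along tool y
    a=np.radians(yaw_y);y=np.array([np.cos(a),np.sin(a),0]);z=np.array([0,0,-1.])
    M=R.from_matrix(np.stack([np.cross(y,z),y,z],1)); return R.from_rotvec(y*roll)*M
def rel(p,Rt):
    o=get_obs();R0=R.from_quat(o["tool_rot"])
    print("shift",(R0.inv().apply(np.array(p)-o["position"])/.04).round(3),"turn",(R0.inv()*Rt).as_rotvec().round(4),"t",o["time"])
if __name__=="__main__":
    v=[float(x) for x in sys.argv[1:]]
    rel(v[:3],down(*v[3:]))
E
python3 go.py .559 -.372 .40 -15.2
```

```text
shift [10.798 -2.768  0.11 ] turn [-1.1000e-03 -9.0000e-04 -1.0207e+00] t 0.2
```

Emit:
{"fn": "move_arm", "kwargs": {
  "commands": [
    [[1.35,-0.35,0,0,0,-0.13],[2.7,-0.7,0,0,0,-0.26],[4.05,-1.04,0,0,0,-0.39],[5.4,-1.38,0,0,0,-0.52],[6.75,-1.73,0,0,0,-0.65],[8.1,-2.08,0.05,0,0,-0.78],[9.45,-2.42,0.1,0,0,-0.9],[10.8,-2.77,0.11,0,0,-1.02],[10.8,-2.77,0.11,0,0,-1.02],[10.8,-2.77,0.11,0,0,-1.02],[10.8,-2.77,0.11,0,0,-1.02]]
  ],
  "claw": -1,
  "squeeze": 50
}}

```text
time: 1.58
position: [0.558, -0.373, 0.4003]
tool_rot: [0.795, 0.606, -0.0, -0.0]
ft_force: [-0.2, -0.3, 0.1]
grip_width: 0.0868
grip_force: 0.0
```

```bash
python3 go.py .559 -.372 .292 -15.2
python3 - <<'E'
from h import *
c=camera("wrist");cv2.imwrite("pics/w1.png",c["pixels"])
C=cloud(c);z=C[...,2];m=(c["range_z"]>0)&(z>.125)&(z<.155)&(np.hypot(C[...,0]-.559,C[...,1]+.372)<.05)
P=C[m];print(len(P));from meas import rect;print(rect(P),P[:,2].max())
E
```

```text
shift [0.032 0.02  2.706] turn [-0.0008  0.0001 -0.0028] t 1.575
1455
(array([ 558.3, -372.4]), array([30.3, 22. ]), 75.8) 0.14251678057860034
```

View pics/w1.png

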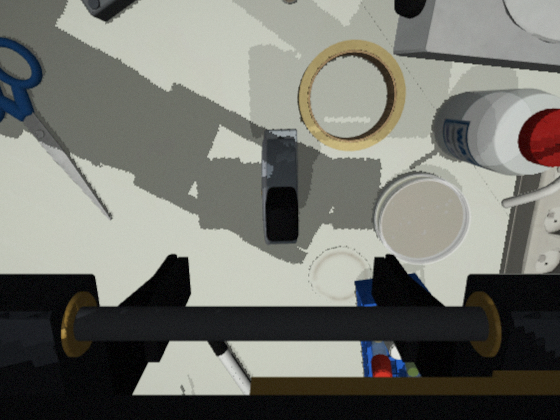

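The wrist view shows the grip at (282,214), between the finger lines at about columns 185 and 380. The wrist measurement gives (0.5583, -0.3724) and yaw -14.2°, which agrees with the top view. I'll descend and grip.

Emit:
{"fn": "move_arm", "kwargs": {
  "commands": [
    [[0.01,0.01,0.7,0,0,-0.012],[0.01,0.01,1.4,0,0,-0.012],[0.01,0.01,2.0,0,0,-0.012],[0.01,0.01,2.4,0,0,-0.012],[0.01,0.01,2.7,0,0,-0.012],[0.01,0.01,2.7,0,0,-0.012],[0.01,0.01,2.7,0,0,-0.012]]
  ]
}}

```text
time: 2.5
position: [0.5598, -0.3721, 0.2932]
tool_rot: [0.791, 0.612, 0.0, 0.001]
ft_force: [0.3, -0.1, 0.5]
grip_width: 0.0868
grip_force: 0.0
```

Emit:
{"fn": "move_arm", "kwargs": {
  "commands": [
    [[0,0,0,0,0,0],[0,0,0,0,0,0],[0,0,0,0,0,0],[0,0,0,0,0,0],[0,0,0,0,0,0],[0,0,0,0,0,0],[0,0,0,0,0,0],[0,0,0,0,0,0]]
  ],
  "claw": 1,
  "squeeze": 50
}}

```text
time: 3.5
position: [0.5596, -0.3718, 0.2923]
tool_rot: [0.791, 0.612, 0.0, -0.0]
ft_force: [-1.5, -0.4, -1.0]
grip_width: 0.0215
grip_force: 49.9
```

Emit:
{"fn": "move_arm", "kwargs": {
  "commands": [
    [[0,0,-0.6,0,0,0],[0,0,-1.5,0,0,0],[0,0,-2.5,0,0,0],[0,0,-3.5,0,0,0],[0,0,-3.5,0,0,0],[0,0,-3.5,0,0,0]]
  ]
}}

```text
time: 4.25
position: [0.559, -0.3713, 0.4303]
tool_rot: [0.791, 0.612, -0.0, -0.002]
ft_force: [-0.3, 0.7, -4.0]
grip_width: 0.0213
grip_force: 49.9
```

```bash
python3 go.py .4755 .084 .43 20.4
python3 - <<'E'
from h import *
c=camera("top");C=cloud(c);ok=c["range_z"]>0
d=(C[...,0]>.38)&(C[...,0]<.66)&(C[...,1]>-.25)&(C[...,1]<.15)
print("max obstacle z",C[ok&d][:,2].max())
E
```

```text
shift [10.493 -4.881  0.044] turn [-0.0029 -0.0029 -0.6101] t 4.25
max obstacle z 0.8219675261460864
```

Emit:
{"fn": "move_arm", "kwargs": {
  "commands": [
    [[0.9,-0.42,0,0,0,-0.05],[1.9,-0.88,0,0,0,-0.11],[2.9,-1.35,0,0,0,-0.17],[3.9,-1.81,0,0,0,-0.23],[4.9,-2.28,0,0,0,-0.29],[5.9,-2.74,0,0,0,-0.35],[6.9,-3.21,0,0,0,-0.41],[7.9,-3.68,0,0,0,-0.47],[8.9,-4.14,0,0,0,-0.53],[9.8,-4.56,0,0,0,-0.58],[10.5,-4.88,0,0,0,-0.61],[10.5,-4.88,0,0,0,-0.61]]
  ]
}}

```text
time: 5.8
position: [0.4748, 0.0856, 0.4305]
tool_rot: [0.569, 0.822, -0.001, -0.002]
ft_force: [0.6, -1.0, -3.7]
grip_width: 0.0217
grip_force: 49.9
```

Emit:
{"fn": "move_arm", "kwargs": {
  "commands": [
    [[0,0,0,0,0,0],[0,0,0,0,0,0],[0,0,0,0,0,0],[0,0,0,0,0,0]]
  ]
}}

```text
time: 6.3
position: [0.4763, 0.0832, 0.4323]
tool_rot: [0.571, 0.821, -0.0, 0.0]
ft_force: [-0.1, 0.8, -4.4]
grip_width: 0.0213
grip_force: 49.9
```

```bash
python3 go.py .4755 .0835 .36 20.4
python3 - <<'E'
from h import *
for n in ["top","side","wrist"]:
    c=camera(n);cv2.imwrite(f"pics/{n}2.png",c["pixels"])
s=cv2.imread("pics/side2.png")[80:290,130:410];t=cv2.imread("pics/wrist2.png")
cv2.imwrite("pics/m2.png",np.hstack([cv2.resize(s,(400,300)),cv2.resize(t,(400,300))]))
E
```

```text
shift [ 0.014 -0.017  1.808] turn [ 0.      0.     -0.0011] t 6.3
```

View pics/m2.png

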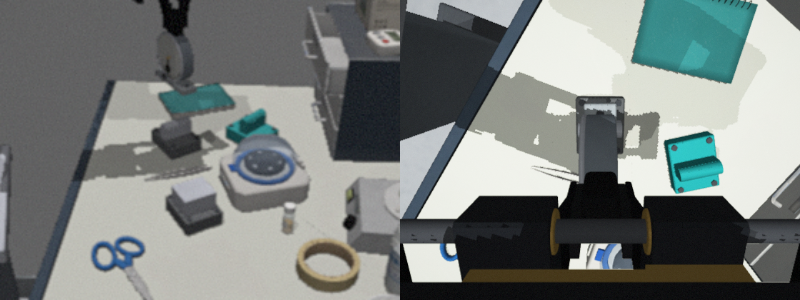

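The left half (side view) shows the gauge held above the grey rounded stud at about (178,135), with its dial partly facing that camera. The right half (wrist view) shows the base bar straight below the gripper. I'll descend to just above the stud.

Emit:
{"fn": "move_arm", "kwargs": {
  "commands": [
    [[0,0,0.5,0,0,0],[0,0,1.0,0,0,0],[0,0,1.4,0,0,0],[0,0,1.7,0,0,0],[0,0,1.8,0,0,0],[0,0,1.8,0,0,0],[0,0,1.8,0,0,0]]
  ]
}}

```text
time: 7.32
position: [0.4764, 0.0838, 0.3609]
tool_rot: [0.571, 0.821, 0.0, 0.001]
ft_force: [-0.3, -0.2, -3.7]
grip_width: 0.0219
grip_force: 49.9
```

Run:
```python
from h import *
c=camera("side");print(get_obs()["ft_force"])
C=cloud(c);z=C[...,2];m=(c["range_z"]>0)&(z>.02)&(z<.22)&(np.hypot(C[...,0]-.4755,C[...,1]-.084)<.08)
v,u=np.nonzero(m);print(u.min(),u.max(),v.min(),v.max())
cv2.imwrite("pics/s3.png",cv2.convertScaleAbs(cv2.resize(c["pixels"][v.min()-5:v.max()+5,u.min()-5:u.max()+5],None,fx=6,fy=6,interpolation=cv2.INTER_CUBIC)[:600,:800],alpha=1.5))
# dial plane points
g=C[m&(z>.10)&(z<.155)];w,V=np.linalg.eigh(np.cov((g-g.mean(0)).T));print(g.mean(0),V[:,0],np.sqrt(w))
b=C[m&(z>.064)&(z<.085)];print("base",len(b),[np.percentile(b[:,i],[2,50,98]).round(4) for i in range(3)])
```

```text
[-0.46966891 -0.34295999 -3.60557995]
236 271 108 186
[0.47276005 0.06706617 0.12829838] [ 0.88040442  0.47151994 -0.05056682] [0.0058433  0.01550855 0.02912198]
base 189 [array([0.4467, 0.4784, 0.5042]), array([0.0315, 0.0567, 0.1213]), array([0.0694, 0.0793, 0.0836])]
```

View pics/s3.png

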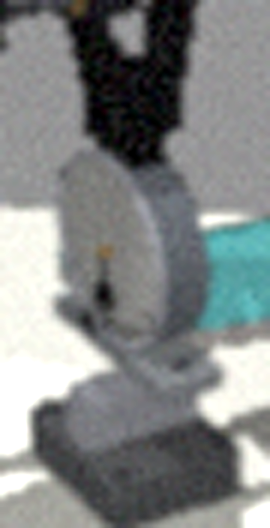

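This is the gauge above the stud in the side view. The hub is at (103,250), the pointer bob at (105,290) and a dark mark near (85,318), but it is too coarse at about 3 mm/px to read the index. I'll show the dial to the side camera from closer first.

```bash
python3 go.py .42 -.40 .55 77
```

```text
shift [-10.847  -5.532  -4.728] turn [ 9.000e-04  1.200e-03 -9.879e-01] t 7.375
```

Emit:
{"fn": "move_arm", "kwargs": {
  "commands": [
    [[0,0,-0.8,0,0,0],[0,0,-1.8,0,0,0],[0,0,-2.8,0,0,0],[0,0,-3.8,0,0,0],[0,0,-4.7,0,0,0],[0,0,-4.7,0,0,0]]
  ]
}}

```text
time: 8.12
position: [0.4764, 0.0838, 0.5515]
tool_rot: [0.571, 0.821, 0.002, 0.004]
ft_force: [0.9, -0.2, -2.5]
grip_width: 0.0217
grip_force: 49.9
```

```bash
python3 go.py .42 -.40 .55 77
```

```text
shift [-10.845  -5.538   0.031] turn [ 0.0055  0.007  -0.9878] t 8.125
```

Emit:
{"fn": "move_arm", "kwargs": {
  "commands": [
    [[-0.9,-0.46,0,0,0,-0.08],[-1.9,-0.97,0,0,0,-0.17],[-2.9,-1.48,0,0,0,-0.26],[-3.9,-1.99,0,0,0,-0.35],[-4.9,-2.5,0,0,0,-0.45],[-5.9,-3.01,0,0,0,-0.54],[-6.9,-3.52,0,0,0,-0.63],[-7.9,-4.03,0,0,0,-0.72],[-8.9,-4.54,0,0,0,-0.81],[-9.8,-5.0,0,0,0,-0.89],[-10.5,-5.36,0,0,0,-0.96],[-10.85,-5.54,0,0,0,-0.99]]
  ]
}}

```text
time: 9.62
position: [0.419, -0.4019, 0.5455]
tool_rot: [0.112, 0.994, 0.001, -0.001]
ft_force: [-0.1, 1.0, -3.8]
grip_width: 0.0214
grip_force: 50.0
```

Emit:
{"fn": "move_arm", "kwargs": {
  "commands": [
    [[0,0,0,0,0,0],[0,0,0,0,0,0],[0,0,0,0,0,0],[0,0,0,0,0,0],[0,0,0,0,0,0],[0,0,0,0,0,0],[0,0,0,0,0,0],[0,0,0,0,0,0],[0,0,0,0,0,0],[0,0,0,0,0,0],[0,0,0,0,0,0],[0,0,0,0,0,0]]
  ]
}}

```text
time: 11.12
position: [0.4197, -0.4003, 0.5483]
tool_rot: [0.112, 0.994, 0.0, -0.0]
ft_force: [-0.4, -1.1, -4.0]
grip_width: 0.022
grip_force: 50.0
```

```bash
cat > dial.py <<'E'
from h import *
import sys
from scipy.spatial.transform import Rotation as R
# rectify side view onto the dial plane: 6 px/mm, centre at (300,300), gauge y to the LEFT, z up
def rectify(n,D=0.2363,fn="d"):
    im=0
    for _ in range(n): c=camera("side");im=im+c["pixels"].astype(float)/n
    o=get_obs();Rt=R.from_quat(o["tool_rot"]).as_matrix()
    x=Rt[:,1];z=-Rt[:,2];y=np.cross(z,x);p=o["position"]+z*(-D)-x*0.012
    K=np.array(c["camera_matrix"]);E=np.array(c["extrinsics"])
    def proj(q):
        q=E[:3,:3]@q+E[:3,3];v=K@np.array([q[0],-q[1],-q[2]]);return v[:2]/v[2]
    s=.05;src=[proj(p+y*a*s+z*b*s) for a,b in((1,1),(-1,1),(-1,-1),(1,-1))]
    H=cv2.getPerspectiveTransform(np.float32(src),np.float32([[0,0],[600,0],[600,600],[0,600]]))
    out=cv2.warpPerspective(np.clip(im,0,255).astype(np.uint8),H,(600,600),flags=cv2.INTER_CUBIC)
    cv2.imwrite(f"pics/{fn}.png",cv2.convertScaleAbs(out,alpha=1.6));print(np.round(src),o["position"],o["time"])
    return out
if __name__=="__main__": rectify(int(sys.argv[1]),fn=sys.argv[2])
E
python3 dial.py 4 d1
```

```text
[[238. 161.]
 [306. 162.]
 [302. 215.]
 [240. 214.]] [ 0.41974926 -0.40026397  0.54833914] 11.325
```

View pics/d1.png

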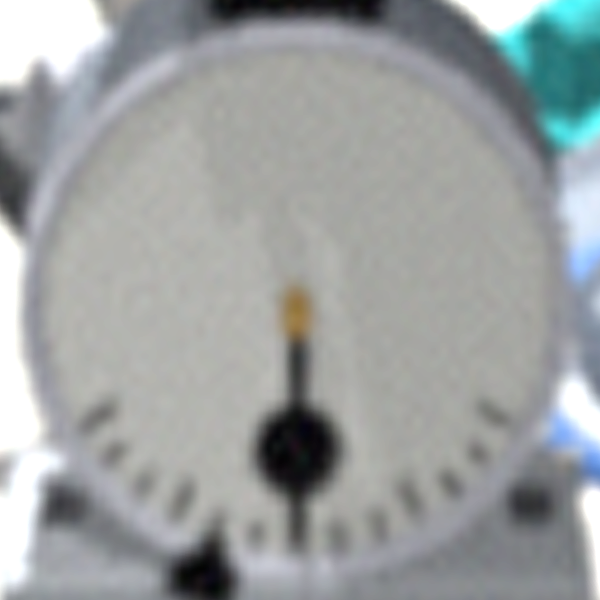

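The rectified dial shows the pointer hanging at (297,310)→(299,550), ticks symmetric about column 296 (so the gauge is held level), and the arrow mark at about (203,575), partly over the 20° tick at (217,522). Now the arrow angle numerically.

Run:
```python
from h import *
g=cv2.cvtColor(cv2.imread("pics/d1.png"),cv2.COLOR_BGR2GRAY).astype(int)
# angles of ticks (local darkness) in polar unwrapping about candidate centre
for cy in (298,303,308):
  cx=297
  for r in (215,235,255,270,285):
    a=np.radians(np.arange(-58,59,.5));v=np.array([cv2.getRectSubPix(g.astype(np.float32),(3,3),(cx-r*np.sin(t),cy+r*np.cos(t))).mean() for t in a])
    base=cv2.blur(v.reshape(-1,1).astype(np.float32),(1,41)).ravel()
    k=[i for i in range(2,len(v)-2) if v[i]==v[i-3:i+4].min() and v[i]<base[i]-12]
    print(cy,r,[(round(float(np.degrees(a[i])),1),int(v[i])) for i in k])
m=(g<60);m[:540]=0;m[:,:150]=0;m[:,260:]=0
n,l,s,c=cv2.connectedComponentsWithStats(m.astype(np.uint8));i=1+s[1:,4].argmax();print(s[i],c[i])
for y in range(545,600,8):
    x=np.nonzero(m[y])[0];print(y,(x.min(),x.max()) if len(x) else None)
```

```text
Traceback (most recent call last):
ValueError: zero-size array to reduction operation minimum which has no identity
```

Run:
```python
from h import *
g=cv2.cvtColor(cv2.imread("pics/d1.png"),cv2.COLOR_BGR2GRAY).astype(int)
for cy in (298,303,308):
  cx=297
  for r in (225,235,250,265,280):
    a=np.radians(np.arange(-58,59,.5));v=np.array([cv2.getRectSubPix(g.astype(np.float32),(3,3),(cx-r*np.sin(t),cy+r*np.cos(t))).mean() for t in a])
    base=cv2.blur(v.reshape(-1,1).astype(np.float32),(1,41)).ravel()
    k=[i for i in range(3,len(v)-4) if v[i]==v[i-3:i+4].min() and v[i]<base[i]-12]
    print(cy,r,[(round(float(np.degrees(a[i])),1),int(v[i])) for i in k])
m=(g<70);m[:515]=0;m[:,:150]=0;m[:,260:]=0
n,l,s,c=cv2.connectedComponentsWithStats(m.astype(np.uint8));i=1+s[1:,4].argmax();print(s[i],c[i])
for y in range(517,600,8):
    x=np.nonzero(m[y])[0];print(y,(x.min(),x.max()) if len(x) else None)
```

```text
298 225 [(-29.5, 115), (0.0, 71), (29.5, 122)]
298 235 [(-49.5, 117), (-39.5, 114), (-29.5, 115), (-20.0, 126), (-9.5, 124), (0.0, 78), (10.0, 129), (19.5, 129), (29.5, 120), (39.5, 138), (50.0, 127)]
298 250 [(-39.5, 116), (-19.5, 125), (-9.5, 124), (-0.5, 115), (19.0, 90), (29.5, 139), (39.5, 142), (49.5, 134)]
298 265 [(-2.0, 161), (19.0, 38)]
298 280 [(19.0, 9), (47.5, 150)]
303 225 [(-50.5, 135), (-40.5, 131), (-30.0, 114), (0.0, 73), (20.0, 143), (30.5, 120), (50.5, 146)]
303 235 [(-50.0, 115), (-40.5, 109), (-30.0, 119), (-20.5, 124), (-10.0, 120), (0.0, 85), (10.0, 128), (20.0, 120), (30.0, 123), (40.5, 133), (51.0, 124)]
303 250 [(-40.0, 125), (-20.0, 130), (-10.0, 130), (-0.5, 134), (19.5, 74), (40.0, 151), (50.5, 142)]
303 265 [(-2.0, 165), (19.0, 27)]
303 280 [(-49.0, 119), (19.5, 4), (48.5, 139)]
308 225 [(-51.5, 126), (-41.5, 119), (-30.5, 115), (-21.0, 127), (-10.0, 124), (0.0, 78), (10.5, 129), (20.5, 130), (31.0, 119), (41.5, 143), (51.5, 135)]
308 235 [(-51.0, 117), (-41.0, 109), (-30.5, 126), (-20.5, 124), (-10.0, 121), (0.0, 101), (10.0, 136), (20.0, 110), (30.5, 128), (41.0, 132), (51.5, 123)]
308 250 [(-41.0, 136), (-10.0, 142), (-1.5, 150), (19.5, 53), (51.5, 151)]
308 265 [(-2.0, 164), (19.5, 16)]
308 280 [(-49.5, 103), (21.0, 4), (49.5, 126)]
[ 171  540   62   60 2621] [202.47081267 575.13964136]
517 None
525 None
533 None
541 (np.int64(209), np.int64(215))
549 (np.int64(201), np.int64(219))
557 (np.int64(186), np.int64(221))
565 (np.int64(175), np.int64(225))
573 (np.int64(171), np.int64(229))
581 (np.int64(171), np.int64(232))
589 (np.int64(172), np.int64(230))
597 (np.int64(185), np.int64(229))
```

The index is at about 19.0° (0.332 rad), and the pointer reads 0 with the tool vertical. I'll return to above the stud.

```bash
python3 go.py .4755 .0838 .548 20.4
```

```text
shift [1.3390e+00 1.2108e+01 8.0000e-03] turn [0.     0.     0.9899] t 11.325
```

Emit:
{"fn": "move_arm", "kwargs": {
  "commands": [
    [[0.11,1.0,0,0,0,0.08],[0.22,2.0,0,0,0,0.16],[0.33,3.0,0,0,0,0.25],[0.45,4.1,0,0,0,0.34],[0.58,5.2,0,0,0,0.43],[0.7,6.3,0,0,0,0.52],[0.82,7.4,0,0,0,0.61],[0.94,8.5,0,0,0,0.7],[1.06,9.6,0,0,0,0.79],[1.18,10.7,0,0,0,0.88],[1.28,11.6,0,0,0,0.95],[1.34,12.11,0,0,0,0.99]]
  ]
}}

```text
time: 12.82
position: [0.4753, 0.0857, 0.5486]
tool_rot: [0.571, 0.821, 0.0, 0.0]
ft_force: [0.6, 0.1, -2.6]
grip_width: 0.0218
grip_force: 50.0
```

Emit:
{"fn": "move_arm", "kwargs": {
  "commands": [
    [[0,0,0,0,0,0],[0,0,0,0,0,0],[0,0,0,0,0,0],[0,0,1.0,0,0,0],[0,0,2.0,0,0,0],[0,0,3.0,0,0,0],[0,0,4.0,0,0,0],[0,0,4.4,0,0,0],[0,0,4.6,0,0,0],[0,0,4.7,0,0,0],[0,0,4.7,0,0,0],[0,0,4.7,0,0,0]]
  ]
}}

```text
time: 14.32
position: [0.4757, 0.0839, 0.3611]
tool_rot: [0.571, 0.821, 0.001, 0.001]
ft_force: [0.8, -0.3, -2.8]
grip_width: 0.0217
grip_force: 50.0
```

```bash
python3 go.py .4755 .0838 .352 20.4; python3 -c "
from rig import *;o=get_obs();print(o['position'],o['ft_force'])"
```

```text
shift [ 0.001 -0.007  0.228] turn [ 0.0017  0.0007 -0.0001] t 14.325
[0.47574726 0.08387525 0.36112386] [ 0.7967411  -0.28250421 -2.75931194]
```

Lower slowly to contact.

Emit:
{"fn": "move_arm", "kwargs": {
  "commands": [
    [[0,0,0.1,0,0,0],[0,0,0.15,0,0,0],[0,0,0.2,0,0,0],[0,0,0.22,0,0,0],[0,0,0.24,0,0,0],[0,0,0.24,0,0,0]]
  ]
}}

```text
time: 15.08
position: [0.4755, 0.0839, 0.352]
tool_rot: [0.571, 0.821, 0.0, 0.0]
ft_force: [-2.8, -0.7, 8.6]
grip_width: 0.0218
grip_force: 50.0
```

Contact: the vertical force went from -3 N to +8.6 N. I'll hold, then rock in small steps.

Emit:
{"fn": "move_arm", "kwargs": {
  "commands": [
    [[0,0,0,0,0,0],[0,0,0,0,0,0],[0,0,0,0,0,0],[0,0,0,0,0,0]]
  ]
}}

```text
time: 15.58
position: [0.4755, 0.0839, 0.352]
tool_rot: [0.571, 0.821, 0.0, 0.0]
ft_force: [-1.9, -0.2, 7.6]
grip_width: 0.0216
grip_force: 50.0
```

Run:
```python
from go import *
o=get_obs();print(o["position"],o["ft_force"])
a=np.radians(20.4);x=np.array([np.cos(a),np.sin(a),0]);y=np.array([-np.sin(a),np.cos(a),0]);z=np.array([0,0,1.])
R0=R.from_quat(o["tool_rot"]);r=.01
for ph in (.05,.1,.15,.2,.25,.3,.332):
    n=np.sin(ph)*y+np.cos(ph)*z;yg=np.cos(ph)*y-np.sin(ph)*z
    f=r*(n-z)-r*ph*yg; d=f+.292*(n-z)
    print(ph,(R0.inv().apply(d)/.04).round(3),(R0.inv()*(R.from_rotvec(-ph*x)*R0)).as_rotvec().round(3))
```

```text
[0.47549274 0.08392143 0.35204943] [-1.93109457 -0.16837447  7.56154676]
0.05 [0.365 0.    0.009] [ 0.   -0.05 -0.  ]
0.1 [0.729 0.    0.035] [ 0.  -0.1 -0. ]
0.15 [1.091 0.    0.079] [ 0.   -0.15 -0.  ]
0.2 [1.451 0.    0.14 ] [ 0.  -0.2 -0. ]
0.25 [1.807 0.    0.218] [ 0.   -0.25 -0.  ]
0.3 [2.16  0.    0.314] [ 0.  -0.3 -0. ]
0.332 [ 2.383 -0.     0.384] [ 0.    -0.332 -0.   ]
```

Emit:
{"fn": "move_arm", "kwargs": {
  "commands": [
    [[0.18,0,0.002,0,-0.025,0],[0.365,0,0.009,0,-0.05,0],[0.55,0,0.02,0,-0.075,0],[0.73,0,0.035,0,-0.1,0],[0.91,0,0.055,0,-0.125,0],[1.09,0,0.08,0,-0.15,0],[1.09,0,0.08,0,-0.15,0]]
  ]
}}

```text
time: 16.45
position: [0.4601, 0.1253, 0.349]
tool_rot: [0.569, 0.819, -0.043, 0.062]
ft_force: [-2.8, -0.5, 9.5]
grip_width: 0.0215
grip_force: 50.0
```

Emit:
{"fn": "move_arm", "kwargs": {
  "commands": [
    [[0.18,0,0.002,0,-0.025,0],[0.365,0,0.007,0,-0.05,0],[0.55,0,0.016,0,-0.075,0],[0.73,0,0.03,0,-0.1,0],[0.91,0,0.05,0,-0.125,0],[1.09,0,0.073,0,-0.15,0],[1.32,0,0.108,0,-0.182,0],[1.32,0,0.108,0,-0.182,0],[1.32,0,0.108,0,-0.182,0]]
  ]
}}

```text
time: 17.58
position: [0.4421, 0.1736, 0.3368]
tool_rot: [0.563, 0.81, -0.094, 0.136]
ft_force: [-3.1, 2.3, 9.7]
grip_width: 0.022
grip_force: 50.0
```

Emit:
{"fn": "move_arm", "kwargs": {
  "commands": [
    [[0,0,0,0,0,0],[0,0,0,0,0,0],[0,0,0,0,0,0],[0,0,0,0,0,0],[0,0,0,0,0,0],[0,0,0,0,0,0],[0,0,0,0,0,0],[0,0,0,0,0,0],[0,0,0,0,0,0],[0,0,0,0,0,0],[0,0,0,0,0,0],[0,0,0,0,0,0]]
  ]
}}

```text
time: 19.08
position: [0.4422, 0.1734, 0.3369]
tool_rot: [0.563, 0.81, -0.094, 0.136]
ft_force: [-3.0, 2.1, 9.5]
grip_width: 0.0219
grip_force: 50.0
```

```bash
python3 dial.py 16 d2
python3 - <<'E'
from rig import *
from scipy.spatial.transform import Rotation as R
o=get_obs();M=R.from_quat(o["tool_rot"]).as_matrix();print(M[:,2],M[:,1],o["position"]+M[:,2]*.2923,o["ft_force"])
E
```

```text
[[234. 126.]
 [251. 128.]
 [258. 165.]
 [241. 160.]] [0.44219043 0.17342161 0.3368705 ] 19.875
[ 0.11473597 -0.30556637 -0.9452327 ] [0.93745571 0.34810228 0.00126058] [0.47572775 0.08410456 0.06057898] [-3.72640735  3.05021459  9.81279508]
```

View pics/d2.png

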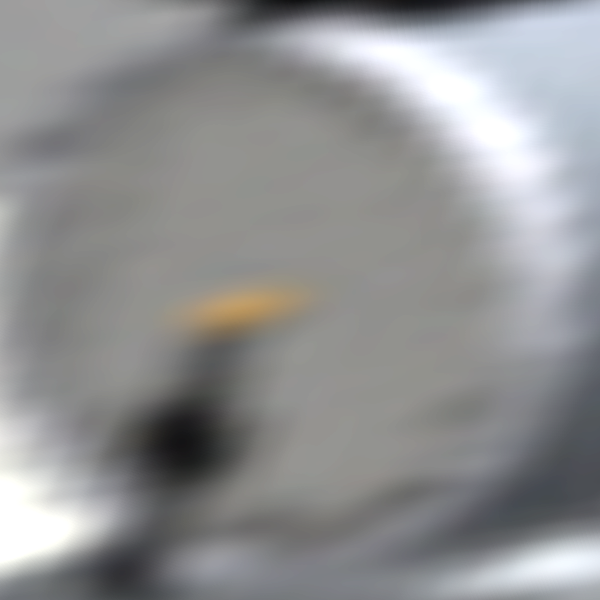

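The rectified view shows the hub at (240,310), the bob at (183,440) and the arrow mark at (125,572), all on one line. So the pointer is on the mark, with the foot computed at (0.4757, 0.0841, 0.0606), still pressed on the stud. I'll hand in.

```bash
python3 -c "
from rig import *
print(hand_in())"
```

```text
the job is handed in; nothing more can be done
None
```

The gauge is held on the rounded stud, tilted 19° (about 0.33 rad) so the pointer sits on the arrow mark in the last camera view, and the job was handed in at about 20 s of the 64 s; the hand-in call returned no verdict.

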